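# Find the unlocked slot of a knife safe with a feeler gauge

## Robot

A 7-joint arm with a two-finger parallel gripper is mounted at the origin on the work surface. World frame = base frame: x ahead of the robot, y to its left, z up, the work surface at z = 0. Lengths are in m, angles in rad, forces in N, time in s.
With the tool pointing down it reaches from about 0.4 to 0.85 m from the base axis. Payload 10.4 kg.
Tool frame: the origin (TCP) lies midway between the tips of the shut fingers; the grasp point (between the pads) lies 19 mm behind it (r.grasp_offset is the distance from the TCP to the grasp point, in m); z points along the fingers, y is the line along which they close (so a half turn about z gives the same grasp; the last joint's range is limited). The gripper opens to 87 mm and grips with 3 to 60 N. Pads are 19 mm wide; open, the fingers measure 117 mm over their backs; the gripper's body (75 mm by 190 mm) begins 51 mm behind the grasp point.
Start: joints at [1.269, 0.332, -0.065, 1.46, 0.022, 1.35, -0.088], TCP at [0.172, -0.601, 0.223] pointing down, gripper open.
Joint ranges: [-2.6, 2.6], [-0.5, 2.12], [-1.47, 1.34], [0.16, 2.42], [-1.27, 4.41], [0.06, 2.06], [-2.6, 2.6]. Speed limits (rad/s): [2.22, 2.22, 2.79, 2.79, 3.14, 3.14, 3.14].

## Interface

Orientations are given as a unit quaternion [x, y, z, w].
In Python, from bench import r gives the robot as it stands.
- The arm moves only by the tool drive_tool, never from a script. Its argument "moves" is a list that holds one entry, the list of rows, each a list of 7 numbers: the shift along the tool's x, y, z in m, then the turn, a rotation vector about the tool's x, y, z in rad, then the opening, from 0 (shut) to 1 (fully open). In form: [[[tx, ty, tz, ax, ay, az, jaw], ...]]. A call has 1 to 10 rows; each row shifts and turns the commanded pose from where the row before left it, along the tool's axes as they then stand; what a row does not reach is not made up. A row lasts 1/10 s, in which the tool goes at most 50 mm and 8.59 degrees, less where a joint would pass 70% of its speed; a pose out of reach is approached as far as the arm can. A call is refused whole if a number of a shift passes 0.05 or a number of a turn 0.15, either way. A call with a gripper value outside its range is refused whole. The fingers move at their own pace and stop on an object; "squeeze" is the grip in N (left out, the last holds). Time passes only in rows, so rows that do not move let the fingers close. It gives the time, the measured TCP pose, the force, the opening and the grip force at its end, in the units of the state.
- r.read_state(): the state, without advancing time (a new reading comes with each control period).
- r.camera(name): name is "side" or "top" or "wrist"; returns the picture (420x560x3 uint8, red, green, blue); there is no depth.
- r.camera_info(name): a dict with "mtx" (3x3 intrinsics, pixels), "rvec" (rotation vector, rad) and "tvec" (3), from world to camera coordinates, as OpenCV has them; the wrist camera has in their place "T_tool_cam" (4x4, takes a point from camera to tool coordinates, whose origin is the TCP and whose axes are the flange's). Camera axes: x right, y down, z forward; pixel columns grow to the right and rows downward; lengths in m; the calibration is good to about 2 mm. A picture is of the moment at which its call begins: read the wrist's pose just before it. camera_info takes no time and is no camera call.
- r.close_job(): hands the job in; it is judged then, once.
Trained networks look in the newest picture that a camera, given by its name, has taken for a name from the list of things; names that differ only in an ending like _2 or _b are one class to them, and where a whole thing is asked for, a point or a joint stands for the part that bears it (a point fixed in the world has none). Each returns a list of dicts, best first, with "conf" (0 to 1); they miss things now and then, are a little off and sometimes report something else, mostly with a low value. They report only what shows in the picture. A call takes as long as a camera call. They do not tell look-alikes from the thing itself.
- r.find_in(camera, query): "bbox" ([left, top, right, bottom] in pixels, round what is visible of it).
- r.place_of(camera, query): "at" ([column, row] in pixels: a listed point, or the origin of a listed thing).
The state is a dict: "time": time; "joint_positions": joint angles; "joint_vel": joint speeds; "joint_torque": joint torques, N m; "ee_pos": TCP position; "eef_rot": TCP orientation; "ft_force": force on the tool from outside, world axes, zero at the start; "torque": the same for the moment, N m; "width": finger opening in m; "grip_force": force on a finger pad.
Only numpy, scipy, OpenCV 4.12 (cv2) and the standard library are available. Lean on these libraries where they do the work, as an engineer would, in place of code of your own. Each camera call takes 0.05 s, during which the arm holds its last target. There are 200 camera calls.

## Task

Find out which slot of the white knife safe on the bread counter is unlocked: take the orange-handled feeler gauge from its stand and try its blade gently in the slots, never forcing it where it jams. Leave the gauge upright and fully home in a slot that it fits, its shoulder flat on the block, and slide the red pointer in front of that slot. Leave everything else on the counter alone.

Things in the scene. Friction and masses are not known exactly. Their poses are not given: they have to be found in the camera images.
- safe: knife safe: fixed white plastic block, 120 (x) x 190 (y) x 75 mm tall; origin at the centre of its underside, x points away from its front (the pointer side), y to the left seen from the front. In its top are three slots, each 60 mm long along x, centred on x = 0, at y = -50 (right), 0 (middle), +50 mm (left). One slot is unlocked, now and then two; which changes every time
- slot_right (a point): mouth centre of the right slot (safe's -y side), on the block's top face, 75 mm above the table; axes as the safe's. Every slot's mouth is 12 mm wide (y), narrowing over 8 mm of depth to 7 mm; 63 mm deep. Black dust lips 9 mm down hide the inside and give no resistance
- slot_middle (a point): mouth centre of the middle slot, likewise. In a locked slot a hidden shutter, narrows or shuts the slot 20 mm down: the gauge's blade jams there with its shoulder 28 to 30 mm above the block, giving about 1 mm for every 4 N. In an unlocked slot it slides home until the shoulder meets the block
- slot_left (a point): mouth centre of the slot at the safe's +y side, likewise
- pointer (a joint): red pointer that slides on a rail along the safe's front; its value is the pointer's y in the safe's frame in m: -0.05, 0 and 0.05 stand before the right, middle and left slot; range -0.088 to 0.088; it starts beyond the left slot, moves with about 1.5 N and stays where it is left
- pointer_tab (a point): centre of the upper part of the pointer's upright red tab, 70 mm above the table and 82 mm in front of the safe's centre; the tab is 14 x 14 mm, free from 40 to 90 mm above the table; axes as the safe's
- gauge_grip (a point): centre of the orange handle of the feeler gauge (loose, about 120 g): handle 36 (x) x 24 (y) x 60 mm tall (z); below it a steel blade 30 mm wide (x), 5 mm thick (y), 50 mm long: its tip is 80 mm below this point. The handle's flat underside, 30 mm below this point, is the shoulder. Home in the safe, this point is 105 mm above the table; in its stand 100 mm
- stand: fixed blue stand, 90 (x) x 80 (y) x 70 mm tall, origin at the centre of its underside, its axes parallel to the gauge's at the start; the gauge stands upright in its pocket (37 mm along x, 11 mm along y), shoulder resting on its top; lifting the gauge 60 mm clears it
- jam: bystander, loose: jam jar, amber with red lid, 66 mm across, 90 mm tall; origin at the centre of its underside
- cleaner: bystander, loose: white cleaner bottle with blue cap, 60 mm across, 170 mm tall; origin at the centre of its underside
- roll: bystander, loose: round brown bread roll, 84 mm across, 45 mm tall; origin at the centre of its underside
- loaf: bystander, loose: long brown loaf, 232 x 52 mm, 52 mm tall, length along its x; origin at the centre of its underside
- eggs: bystander, loose: cardboard egg box with yellow label, 100 x 150 mm, 65 mm tall; origin at the centre of its underside
- mug: bystander, loose: blue mug, 76 mm across, 85 mm tall, handle on its +y side; origin at the centre of its underside
- crumb_brush: bystander, loose: hand brush lying along its x axis, under 50 mm tall; origin at the centre of its underside
There are look-alikes about, which are no part of the job. Of the things shaped like the part that bears gauge_grip, the orange one is meant.

How it is judged:
By the outcome, as a careful person would: the job done as asked, in the order asked, and still so for the second after the job is handed in, with the robot touching nothing.
It also fails if it takes over 64 s, if anything falls off the work surface, if the arm or the gripper's body presses on something with over 40 N, if the wrist force passes 120 N, or if a joint passes its speed limit or range.

## Working session

There is one attempt and no reset: what is moved stays moved. The work goes in short steps, Python scripts to look and compute and a tool call to move; the robot and the scene stay as the last step left them, time stands still between calls to the robot, and variables do not carry over. Pictures are saved under pics/ and viewed, at most 10 in all, crops included, and the job is handed in when it is done.

Besides the shell and the picture viewer there is one more tool, called after "Request:" by a JSON object that holds its "fn" and its "kwargs". drive_tool: Moves the arm, as the interface text tells. Its arguments: {"type":"object","properties":{"moves":{"type":"array"},"squeeze":{"type":"number"}},"required":["moves"]}

```bash
mkdir -p pics; ls; cat > h.py <<'E'
from bench import r
import numpy as np, cv2
from scipy.spatial.transform import Rotation as R
def pic(c,n,crop=None,s=1):
    im=r.camera(c)
    if crop: im=im[crop[1]:crop[3],crop[0]:crop[2]]
    im=cv2.resize(im,None,fx=s,fy=s,interpolation=cv2.INTER_CUBIC)
    cv2.imwrite(f'pics/{n}.png',im[:,:,::-1])
def ray(c,uv,st=None):
    i=r.camera_info(c);K=np.array(i['mtx'],float)
    d=np.linalg.inv(K)@[uv[0],uv[1],1]
    if c=='wrist':
        st=st or r.read_state();T=np.array(i['T_tool_cam']);Q=R.from_quat(st['eef_rot']).as_matrix()
        return Q@T[:3,3]+np.array(st['ee_pos']),Q@T[:3,:3]@d
    Rm=cv2.Rodrigues(np.array(i['rvec'],float))[0];t=np.array(i['tvec'],float).ravel()
    return -Rm.T@t,Rm.T@d
def at(c,uv,z,st=None):
    o,d=ray(c,uv,st);return o+d*(z-o[2])/d[2]
E
python3 - <<'E'
from h import *
pic('top','top1');pic('side','side1')
s=r.read_state();print({k:np.round(v,3) for k,v in s.items()})
zs=dict(slot_right=.075,slot_middle=.075,slot_left=.075,pointer_tab=.07,gauge_grip=.1,stand=0,safe=0,jam=0,cleaner=0,roll=0,loaf=0,eggs=0,mug=0,crumb_brush=0)
for q,z in zs.items():
    for c in ('top','side'):
        for p in r.place_of(c,q)[:3]:
            if p['conf']>.2: print(q,c,np.round(p['at'],1),round(p['conf'],2),np.round(at(c,p['at'],z),3))
E
```

```text
pics
{'time': np.float64(0.1), 'joint_positions': array([ 1.269,  0.333, -0.065,  1.461,  0.022,  1.35 , -0.089]), 'joint_vel': array([ 0.001, -0.003, -0.001, -0.002, -0.   ,  0.001, -0.   ]), 'joint_torque': array([ 2.0000e-03, -6.2455e+01,  2.5000e-02, -3.9072e+01, -6.1000e-02,
        3.7000e-02,  0.0000e+00]), 'ee_pos': array([ 0.172, -0.601,  0.222]), 'eef_rot': array([ 0.99 ,  0.139, -0.   , -0.001]), 'ft_force': array([ 0.607, -0.687, -0.234]), 'torque': array([0.007, 0.04 , 0.005]), 'grip_force': np.float64(0.0), 'width': np.float64(0.087)}
slot_right top [255.1 210.5] 0.86 [0.573 0.09  0.075]
slot_right side [250.3 184.6] 0.86 [0.583 0.1   0.075]
slot_middle top [236.1 204.2] 0.79 [0.589 0.144 0.075]
slot_middle top [252.  208.7] 0.3 [0.578 0.099 0.075]
slot_middle side [243.9 171.9] 0.59 [0.59  0.15  0.075]
slot_left side [240.1 162.8] 0.95 [0.597 0.186 0.075]
pointer_tab top [202.9 230.1] 0.67 [0.514 0.235 0.07 ]
pointer_tab top [236.5 205.6] 0.35 [0.586 0.144 0.07 ]
pointer_tab side [204.2 164.5] 0.64 [0.512 0.232 0.07 ]
gauge_grip top [384.4 239.1] 0.67 [ 0.5   -0.268  0
[... 903 characters left out ...]
 [252.2 206.7] 0.62 [0.595 0.105 0.   ]
roll side [223.9 292.5] 0.55 [ 0.401 -0.112  0.   ]
roll side [144.1 163.6] 0.38 [0.387 0.394 0.   ]
loaf top [264.9 142.2] 0.94 [0.792 0.074 0.   ]
loaf top [391.8 293.9] 0.6 [ 0.352 -0.307  0.   ]
loaf side [326.5 183.7] 0.77 [0.803 0.066 0.   ]
eggs side [236.5 132.9] 0.87 [0.683 0.389 0.   ]
eggs side [223.2 294.7] 0.34 [ 0.397 -0.116  0.   ]
mug top [149.1 272.7] 0.71 [0.392 0.396 0.   ]
mug top [321.9 273.5] 0.46 [ 0.405 -0.105  0.   ]
mug side [144.5 161.7] 0.6 [ 0.39   0.401 -0.   ]
mug side [324.9 182.3] 0.48 [0.802 0.073 0.   ]
crumb_brush top [392.2 293.5] 0.61 [ 0.354 -0.308  0.   ]
crumb_brush side [244.8 373.1] 0.82 [ 0.357 -0.303  0.   ]
```

View pics/top1.png

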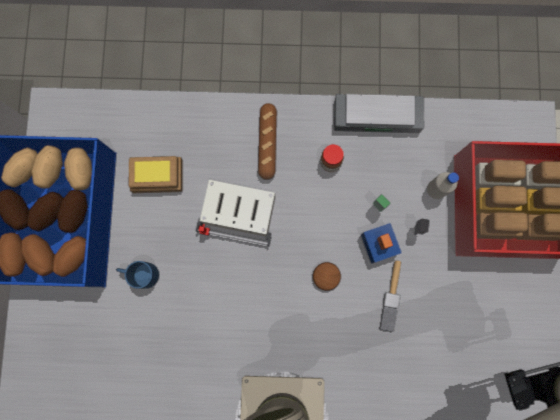

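View pics/side1.png

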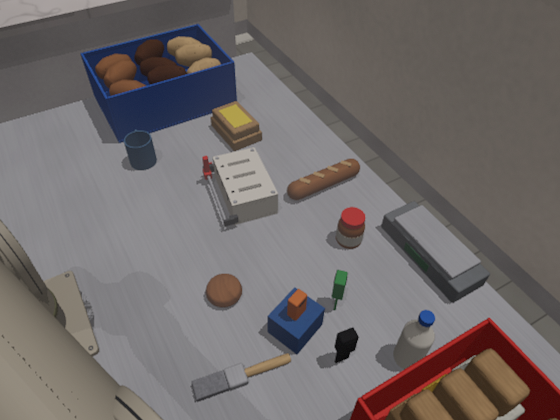

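Candidates for the gauge: orange at top (386,241) / side (298,303), green at top (382,202), black at top (422,226). I choose the orange one, which stands in the blue stand. The safe is at top (238,207) with its pointer at (203,229), facing the robot.

Request:
{"fn": "drive_tool", "kwargs": {"moves": [[[0.04,-0.02,-0.02,0,0,0,1],[0.04,-0.025,-0.02,0,0,0,1],[0.04,-0.025,-0.02,0,0,0,1],[0.04,-0.025,-0.02,0,0,0,1],[0.04,-0.025,0,0,0,0,1],[0.04,-0.025,0,0,0,0,1],[0.04,-0.025,0,0,0,0,1],[0.04,-0.02,0,0,0,0,1],[0.03,-0.02,0,0,0,0,1],[0,0,0,0,0,0,1]]]}}

```text
time: 2.5
ee_pos: [0.452, -0.2999, 0.3013]
eef_rot: [0.99, 0.143, 0.001, -0.001]
ft_force: [-0.3, 1.1, -0.4]
width: 0.0872
grip_force: 0.0
```

```bash
python3 - <<'E'
from h import *
s=r.read_state();print(s['time'],s['ee_pos'],s['eef_rot']);pic('wrist','w1')
print(np.round(r.camera_info('wrist')['T_tool_cam'],3))
for q,z in dict(gauge_grip=.1,stand=0).items():
    for p in r.place_of('wrist',q)[:4]: print(q,p,at('wrist',p['at'],z,s))
im=r.camera('wrist');hsv=cv2.cvtColor(im,cv2.COLOR_RGB2HSV)
for n,lo,hi in (('or',(5,150,120),(18,255,255)),('bl',(105,120,50),(125,255,255))):
    m=cv2.inRange(hsv,lo,hi);c=max(cv2.findContours(m,0,2)[0],key=cv2.contourArea);print(n,cv2.minAreaRect(c),cv2.boundingRect(c))
E
```

```text
2.5 [ 0.45202168 -0.29994229  0.30129704] [ 9.89699934e-01  1.43153056e-01  9.00444551e-04 -6.57041273e-04]
[[-0.001 -0.964 -0.264  0.072]
 [ 1.    -0.001  0.    -0.001]
 [-0.    -0.264  0.964 -0.162]
 [ 0.     0.     0.     1.   ]]
gauge_grip {'at': [261.3, 143.0], 'conf': 0.86} [ 0.49251674 -0.26783733  0.1       ]
gauge_grip {'at': [367.2, 130.0], 'conf': 0.56} [ 0.53787752 -0.37325721  0.1       ]
gauge_grip {'at': [288.0, 40.0], 'conf': 0.56} [ 0.59795395 -0.26617665  0.1       ]
stand {'at': [265.8, 136.1], 'conf': 0.85} [ 0.49540784 -0.26818083  0.        ]
or ((130.4705810546875, 169.8823699951172), (58.995513916015625, 51.10658264160156), 30.963756561279297) (103, 143, 56, 56)
bl ((257.1803894042969, 131.48361206054688), (79.39984130859375, 70.16520690917969), 84.80557250976562) (219, 89, 76, 85)
```

View pics/w1.png

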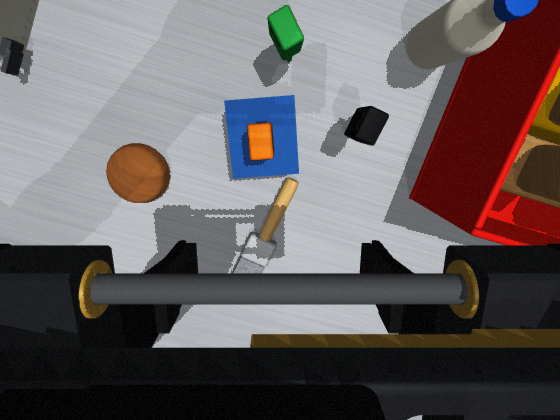

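The wrist crop shows the orange handle at (261,141) in the blue stand. Green (286,30) and black (367,126) are the look-alikes.

```bash
cat >> h.py <<'E'
def quad(im,s,lo,hi,z,box=None):
    m=cv2.inRange(cv2.cvtColor(im,cv2.COLOR_RGB2HSV),lo,hi)
    if box: k=np.zeros_like(m);k[box[1]:box[3],box[0]:box[2]]=1;m*=k
    c=max(cv2.findContours(m,0,2)[0],key=cv2.contourArea).reshape(-1,2)
    P=np.array([at('wrist',p,z,s)[:2] for p in c])
    (cx,cy),(w,h),a=cv2.minAreaRect((P*1000).astype(np.float32))
    return (cx,cy),(w,h),a
E
python3 - <<'E'
from h import *
s=r.read_state();im=r.camera('wrist')
print(quad(im,s,(105,150,120),(125,255,255),.07,(200,80,310,190)))
print(quad(im,s,(5,150,200),(18,255,255),.13,(200,80,310,190)))
hsv=cv2.cvtColor(im,cv2.COLOR_RGB2HSV);print([hsv[y,x] for x,y in((240,120),(230,170),(261,140),(261,157),(252,130))])
print('tool yaw',np.degrees(2*np.arctan2(.143,.99)))
E
```

```text
((496.2494201660156, -266.2243347167969), (89.58595275878906, 79.328857421875), 20.757579803466797)
((496.0375671386719, -267.1756286621094), (33.8580207824707, 21.94148063659668), 20.8179988861084)
[array([110, 180, 154], dtype=uint8), array([108, 197, 167], dtype=uint8), array([ 14, 230, 235], dtype=uint8), array([109, 198, 175], dtype=uint8), array([ 14, 234, 234], dtype=uint8)]
tool yaw 16.43841849779812
```

Request:
{"fn": "drive_tool", "kwargs": {"moves": [[[0,0,0,0,0,-0.077,0.65],[0.025,-0.008,0.02,0,0,0,0.65],[0.028,-0.007,0.03,0,0,0,0.65],[0,0,0.03,0,0,0,0.65],[0,0,0.025,0,0,0,0.65],[0,0,0,0,0,0,0.65]]]}}

```text
time: 3.35
ee_pos: [0.4905, -0.2731, 0.1927]
eef_rot: [0.984, 0.176, -0.002, -0.002]
ft_force: [-0.0, 0.6, 0.3]
width: 0.0576
grip_force: 0.0
```

```bash
python3 - <<'E'
from h import *
s=r.read_state();print(s['time'],s['ee_pos'],s['eef_rot'],np.degrees(2*np.arctan2(s['eef_rot'][1],s['eef_rot'][0])))
im=r.camera('wrist');cv2.imwrite('pics/w2.png',im[:,:,::-1])
for z,lo,hi in((.07,(105,150,100),(125,255,255)),(.13,(5,150,180),(18,255,255))):
    try: print(quad(im,s,lo,hi,z,(150,0,420,240)))
    except Exception as e: print(e)
Q=R.from_quat(s['eef_rot']).as_matrix();print(Q.T@(np.array([.496,-.267,.086])-s['ee_pos']))
E
```

```text
3.35 [ 0.49046384 -0.27306186  0.19271662] [ 0.98437099  0.17608265 -0.0023937  -0.00170872] 20.283424825610837
((497.6042785644531, -265.6230163574219), (87.84918212890625, 79.55671691894531), 20.683427810668945)
((496.3165283203125, -266.8124694824219), (34.11672592163086, 22.395837783813477), 20.751508712768555)
[ 0.00773296 -0.00331784  0.10670064]
```

Request:
{"fn": "drive_tool", "kwargs": {"moves": [[[0.008,-0.003,0.005,0,0,-0.008,0.65],[0,0,0.025,0,0,0,0.65],[0,0,0.03,0,0,0,0.65],[0,0,0.03,0,0,0,0.65],[0,0,0.016,0,0,0,0.65],[0,0,0,0,0,0,0.65],[0,0,0,0,0,0,0.1],[0,0,0,0,0,0,0.1],[0,0,0,0,0,0,0.1],[0,0,0,0,0,0,0.1]]], "squeeze": 30}}

```text
time: 4.4
ee_pos: [0.4998, -0.2673, 0.091]
eef_rot: [0.984, 0.181, 0.001, 0.001]
ft_force: [0.6, -0.0, -0.3]
width: 0.0324
grip_force: 0.0
```

Request:
{"fn": "drive_tool", "kwargs": {"moves": [[[0,0,0,0,0,0,0.1],[0,0,0,0,0,0,0.1],[0,0,0,0,0,0,0.1]]]}}

```text
time: 4.7
ee_pos: [0.4995, -0.2672, 0.0906]
eef_rot: [0.984, 0.181, 0.0, 0.0]
ft_force: [-0.6, 0.9, 4.4]
width: 0.0236
grip_force: 30.0
```

Request:
{"fn": "drive_tool", "kwargs": {"moves": [[[0,0,-0.03,0,0,0,0.1],[0,0,-0.04,0,0,0,0.1],[0,0,-0.05,0,0,0,0.1],[0,0,-0.05,0,0,0,0.1],[0.014,-0.035,0,0,0,0.1,0.1],[0.012,-0.042,0,0,0,0.12,0.1],[0.006,-0.045,0,0,0,0.12,0.1],[0,-0.045,0,0,0,0.12,0.1],[-0.004,-0.045,0,0,0,0.08,0.1],[-0.01,-0.045,0,0,0,0,0.1]]]}}

```text
time: 5.7
ee_pos: [0.497, -0.0025, 0.2599]
eef_rot: [0.996, -0.09, -0.0, 0.0]
ft_force: [1.3, -0.3, -1.1]
width: 0.0234
grip_force: 30.0
```

Request:
{"fn": "drive_tool", "kwargs": {"moves": [[[-0.01,-0.045,0,0,0,0,0.1],[-0.01,-0.045,0,0,0,0,0.1],[-0.01,-0.045,0,0,0,0,0.1],[0,-0.02,0,0,0,0,0.1],[0,0,0,0,0,0,0.1]]]}}

```text
time: 6.2
ee_pos: [0.4942, 0.1574, 0.2599]
eef_rot: [0.996, -0.085, -0.0, -0.001]
ft_force: [0.4, 0.4, -1.7]
width: 0.0236
grip_force: 30.0
```

```bash
python3 - <<'E'
from h import *
s=r.read_state();print(s['time'],s['ee_pos'],s['ft_force'],s['eef_rot'],np.degrees(2*np.arctan2(s['eef_rot'][1],s['eef_rot'][0])))
pic('wrist','w3')
for q,z in dict(slot_left=.075,slot_middle=.075,slot_right=.075,safe=0,pointer_tab=.07).items():
    for p in r.place_of('wrist',q)[:2]: print(q,np.round(p['at']),p['conf'],np.round(at('wrist',p['at'],z,s),4))
E
```

```text
6.2 [0.49423305 0.15737519 0.25985022] [ 0.39556657  0.44587436 -1.67426894] [ 9.96362844e-01 -8.52095126e-02 -3.00832555e-04 -5.75562263e-04] -9.776147603402281
slot_left [223. 100.] 0.97 [0.5934 0.1974 0.075 ]
slot_middle [276.  99.] 0.58 [0.5852 0.1444 0.075 ]
slot_right [331. 103.] 0.95 [0.5719 0.0908 0.075 ]
safe [278. 105.] 0.72 [0.5821 0.1432 0.    ]
pointer_tab [201. 178.] 0.57 [0.519 0.239 0.07 ]
```

View pics/w3.png

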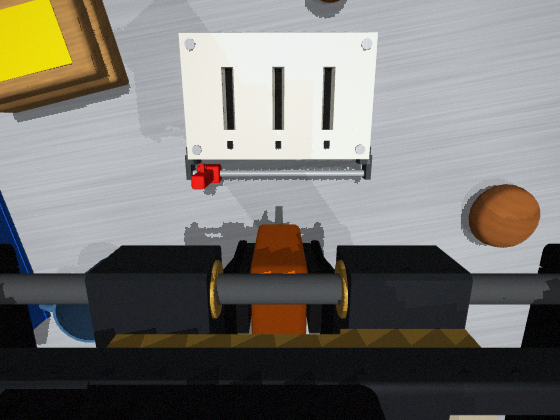

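```bash
python3 - <<'E'
from h import *
s=r.read_state();im=r.camera('wrist')
g=cv2.cvtColor(im,cv2.COLOR_RGB2GRAY);m=(g<70).astype(np.uint8)
n,l,st,c=cv2.connectedComponentsWithStats(m)
for i in range(1,n):
    if 150<st[i,4]<3000 and st[i,1]<170:
        P=np.array([at('wrist',(x,y),.075,s)[:2] for y,x in np.argwhere(l==i)])
        print(st[i],np.round(c[i]),cv2.minAreaRect((P*1000).astype(np.float32)))
E
```

```text
[   0    0  103  108 1358] [68. 62.] ((667.4923095703125, 360.20123291015625), (73.5628662109375, 110.9313735961914), 3.239842176437378)Traceback (most recent call last):
  File "<stdin>", line 7, in <module>
  File "h.py", line 18, in at
    o,d=ray(c,uv,st);return o+d*(z-o[2])/d[2]
        ~~~^^^^^^^^^
  File "h.py", line 10, in ray
    i=r.camera_info(c);K=np.array(i['mtx'],float)
ValueError: time passes only in moves, steps and waits
```

The picture shows the slots at (228,98), (278,98) and (328,98). The pointer is at (206,176), beyond the left slot, and the gauge hangs straight in the grip.

```bash
sed -i "s/^def pic/_c={}\ndef info(c):\n    if c not in _c: _c[c]=r.camera_info(c)\n    return _c[c]\ndef pic/; s/i=r.camera_info(c)/i=info(c)/" h.py
cat >> h.py <<'E'
def slots(im,s,xmin=150,xmax=420):
    g=cv2.cvtColor(im,cv2.COLOR_RGB2GRAY);n,l,st,c=cv2.connectedComponentsWithStats((g<90).astype(np.uint8))
    for i in range(1,n):
        if 200<st[i,4]<3000 and st[i,1]+st[i,3]<200 and st[i,3]>30 and st[i,0]>xmin and st[i,0]<xmax:
            P=np.array([at('wrist',(x,y),.075,s)[:2] for y,x in np.argwhere(l==i)])
            print('slot',np.round(c[i]),cv2.minAreaRect((P*1000).astype(np.float32)))
E
python3 - <<'E'
from h import *
s=r.read_state();im=r.camera('wrist');slots(im,s)
print(quad(im,s,(0,0,190),(180,60,255),.075,(160,20,400,165)))
E
```

```text
slot [272. 100.] ((585.1734008789062, 143.6863250732422), (8.81357192993164, 59.09592056274414), 79.75508117675781)
slot [321.  99.] ((576.7922973632812, 94.458984375), (6.941591262817383, 58.266395568847656), 81.56443786621094)
slot [224. 100.] ((593.2669677734375, 190.89976501464844), (7.777426719665527, 58.3263053894043), 81.0115737915039)
slot [199. 174.] ((524.6312255859375, 234.04043579101562), (40.282344818115234, 31.08702278137207), 69.97660064697266)
((589.847900390625, 137.3629913330078), (249.921875, 133.12933349609375), 81.0908432006836)
```

```bash
python3 - <<'E'
from h import *
s=r.read_state();im=r.camera('wrist')
print(im[98,215:240].mean(1).round(),im[98,268:290].mean(1).round())
g=im.astype(int);warm=((g[...,0]-g[...,2]>3)&(g.min(2)>190)).astype(np.uint8)
print(im[60,200],im[60,150],im[150,250])
n,l,st,c=cv2.connectedComponentsWithStats(warm)
i=1+np.argmax(st[1:,4]);print(st[i])
ct=max(cv2.findContours((l==i).astype(np.uint8),0,2)[0],key=cv2.contourArea)
q=cv2.approxPolyDP(cv2.convexHull(ct),6,True).reshape(-1,2)
P=np.array([at('wrist',p,.075,s)[:2] for p in q]);print(q.tolist(),np.round(P,4).tolist())
hull=np.array([at('wrist',p,.075,s)[:2] for p in cv2.convexHull(ct).reshape(-1,2)])
print(cv2.minAreaRect((hull*1000).astype(np.float32)))
E
```

```text
[234. 233.  99. 131. 131. 126.  15.  25.  26.  21.  22.  21.  51. 130.
 235. 235. 236. 235. 236. 235. 235. 236. 236. 235. 237.] [129.  99.  14.  24.  24.  24.  24.  26.  73. 121. 134. 237. 237. 237.
 237. 238. 237. 236. 237. 238. 236. 237.]
[237 236 228] [168 170 178] [238 235 228]
[  173    36   195   126 12361]
[[173, 36], [211, 36], [365, 89], [363, 159], [184, 161]] [[0.6597, 0.226], [0.6533, 0.1902], [0.5796, 0.0506], [0.5109, 0.0602], [0.5423, 0.2456]]
((584.9151611328125, 143.14193725585938), (190.00180053710938, 119.45106506347656), 80.26392364501953)
```

Request:
{"fn": "drive_tool", "kwargs": {"moves": [[[0.035,0,0.01,0,0,0,0.1],[0.035,-0.002,0.025,0,0,0,0.1],[0.024,0,0.03,0,0,0,0.1],[0,0,0.03,0,0,0,0.1],[0,0,0,0,0,0,0.1],[0,0,0,0,0,0,0.1]]]}}

```text
time: 7.25
ee_pos: [0.5877, 0.1393, 0.1657]
eef_rot: [0.996, -0.088, -0.0, -0.0]
ft_force: [-0.9, 0.7, -0.6]
width: 0.0237
grip_force: 30.0
```

```bash
cat >> h.py <<'E'
def yaw(s): return np.degrees(2*np.arctan2(s['eef_rot'][1],s['eef_rot'][0]))
def rel(y,s):
    a=np.radians(-9.74);c=np.array([.585,.143])+y*np.array([-np.sin(a),np.cos(a)])+.0025*np.array([np.cos(a),np.sin(a)])
    Q=R.from_quat(s['eef_rot']).as_matrix();return Q.T@(np.r_[c,s['ee_pos'][2]]-s['ee_pos'])
E
python3 - <<'E'
from h import *
s=r.read_state();print(s['time'],s['ee_pos'],s['eef_rot'],yaw(s),s['ft_force'],rel(0,s))
pic('wrist','w4')
E
```

```text
7.25 [0.58772162 0.13930433 0.16572195] [ 9.96124266e-01 -8.79567764e-02 -2.28338087e-04 -1.46367115e-05] -10.092145839003807 [-0.89916689  0.73332554 -0.62165798] [-8.27153361e-04 -3.17693977e-03  3.43435887e-07]
```

View pics/w4.png

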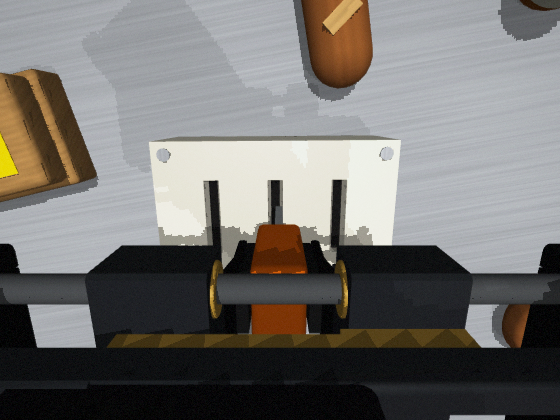

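The slots show at (212,215), (275,200) and (338,215), and the blade is about 3 mm to the right of the middle slot's centreline, which matches the computed shift.

Request:
{"fn": "drive_tool", "kwargs": {"moves": [[[-0.001,-0.003,0,0,0,-0.006,0.1],[0,0,0.005,0,0,0,0.1],[0,0,0.01,0,0,0,0.1],[0,0,0.01,0,0,0,0.1],[0,0,0.01,0,0,0,0.1],[0,0,0,0,0,0,0.1]]]}}

```text
time: 7.9
ee_pos: [0.5864, 0.1419, 0.1279]
eef_rot: [0.996, -0.085, -0.001, 0.001]
ft_force: [-0.3, 0.3, -1.7]
width: 0.0237
grip_force: 30.0
```

Request:
{"fn": "drive_tool", "kwargs": {"moves": [[[0,0,0.004,0,0,0,0.1],[0,0,0.004,0,0,0,0.1],[0,0,0,0,0,0,0.1],[0,0,0,0,0,0,0.1]]]}}

```text
time: 8.3
ee_pos: [0.5878, 0.1425, 0.123]
eef_rot: [0.996, -0.085, 0.001, -0.0]
ft_force: [-2.2, -1.3, 7.2]
width: 0.0238
grip_force: 30.0
```

It jams in the middle slot at exactly the shutter depth (7 N), so that slot is locked. I'll withdraw and try the left slot.

Request:
{"fn": "drive_tool", "kwargs": {"moves": [[[0,0,-0.015,0,0,0,0.1],[0,0,-0.025,0,0,0,0.1],[0,0,-0.005,0,0,0,0.1],[0,-0.025,0,0,0,0,0.1],[0,-0.025,0,0,0,0,0.1],[0,0,0,0,0,0,0.1],[0,0,0,0,0,0,0.1]]]}}

```text
time: 9.0
ee_pos: [0.5958, 0.1921, 0.167]
eef_rot: [0.996, -0.084, -0.0, 0.0]
ft_force: [0.6, -0.8, -1.2]
width: 0.0239
grip_force: 30.0
```

```bash
python3 - <<'E'
from h import *
s=r.read_state();print(s['time'],s['ee_pos'],yaw(s),s['ft_force'],rel(.05,s))
E
```

```text
9.0 [0.5957659  0.19213943 0.16696028] -9.680943223597579 [ 0.57899985 -0.81090792 -1.22894505] [ 2.02307367e-04  2.52674839e-04 -1.09378155e-08]
```

Request:
{"fn": "drive_tool", "kwargs": {"moves": [[[0,0,0.01,0,0,0,0.1],[0,0,0.01,0,0,0,0.1],[0,0,0.01,0,0,0,0.1],[0,0,0.007,0,0,0,0.1],[0,0,0.004,0,0,0,0.1],[0,0,0.003,0,0,0,0.1],[0,0,0,0,0,0,0.1],[0,0,0,0,0,0,0.1]]]}}

```text
time: 9.8
ee_pos: [0.5961, 0.1918, 0.1234]
eef_rot: [0.996, -0.085, 0.0, -0.0]
ft_force: [0.4, 0.5, -0.6]
width: 0.024
grip_force: 30.0
```

Request:
{"fn": "drive_tool", "kwargs": {"moves": [[[0,0,0.002,0,0,0,0.1],[0,0,0.002,0,0,0,0.1],[0,0,0,0,0,0,0.1],[0,0,0,0,0,0,0.1]]]}}

```text
time: 10.2
ee_pos: [0.5959, 0.1916, 0.119]
eef_rot: [0.996, -0.085, -0.0, 0.0]
ft_force: [-0.5, -0.7, -1.3]
width: 0.0239
grip_force: 30.0
```

Request:
{"fn": "drive_tool", "kwargs": {"moves": [[[0,0,0.005,0,0,0,0.1],[0,0,0.005,0,0,0,0.1],[0,0,0.005,0,0,0,0.1],[0,0,0.003,0,0,0,0.1],[0,0,0,0,0,0,0.1],[0,0,0,0,0,0,0.1]]]}}

```text
time: 10.8
ee_pos: [0.596, 0.1917, 0.1011]
eef_rot: [0.996, -0.085, -0.0, 0.0]
ft_force: [-0.2, -0.1, -1.1]
width: 0.0238
grip_force: 30.0
```

Request:
{"fn": "drive_tool", "kwargs": {"moves": [[[0,0,0.002,0,0,0,0.1],[0,0,0.002,0,0,0,0.1],[0,0,0.001,0,0,0,0.1],[0,0,0,0,0,0,0.1],[0,0,0,0,0,0,0.1]]]}}

```text
time: 11.3
ee_pos: [0.596, 0.1917, 0.0961]
eef_rot: [0.996, -0.085, 0.0, 0.0]
ft_force: [0.1, 0.8, -0.6]
width: 0.0236
grip_force: 30.0
```

Request:
{"fn": "drive_tool", "kwargs": {"moves": [[[0,0,0.001,0,0,0,0.1],[0,0,0.001,0,0,0,0.1],[0,0,0,0,0,0,0.1],[0,0,0,0,0,0,0.1]]]}}

```text
time: 11.7
ee_pos: [0.5962, 0.1917, 0.0956]
eef_rot: [0.996, -0.085, 0.0, 0.0]
ft_force: [-3.8, -2.2, 10.6]
width: 0.0235
grip_force: 30.0
```

The gauge is home: contact came at TCP 0.0956, just where predicted. I'll release and retreat.

Request:
{"fn": "drive_tool", "kwargs": {"moves": [[[0,0,-0.001,0,0,0,0.1],[0,0,0,0,0,0,0.55],[0,0,0,0,0,0,0.55],[0,0,0,0,0,0,0.55],[0,0,-0.02,0,0,0,0.55],[0,0,-0.04,0,0,0,0.55],[0,0,-0.05,0,0,0,0.3],[0,0,-0.04,0,0,0,0],[-0.03,0,0,0,0,0,0],[-0.04,0,0,0,0,0,0]]]}}

```text
time: 12.7
ee_pos: [0.5276, 0.2035, 0.2459]
eef_rot: [0.996, -0.086, 0.001, -0.001]
ft_force: [0.2, 0.8, 0.4]
width: 0.0237
grip_force: 0.0
```

Request:
{"fn": "drive_tool", "kwargs": {"moves": [[[-0.04,0,0,0,0,0,0],[-0.04,0,0,0,0,0,0],[0,0,0,0,0,0,0],[0,0,0,0,0,0,0]]]}}

```text
time: 13.1
ee_pos: [0.4479, 0.217, 0.2455]
eef_rot: [0.996, -0.085, 0.001, 0.0]
ft_force: [0.6, -0.4, 0.9]
width: 0.0013
grip_force: 0.0
```

```bash
python3 - <<'E'
from h import *
s=r.read_state();print(s['time'],s['ee_pos'],yaw(s),s['width'])
im=r.camera('wrist');cv2.imwrite('pics/w5.png',im[:,:,::-1])
for z,lo,hi in((.135,(5,150,180),(18,255,255)),(.09,(0,180,120),(4,255,255))):
    try: print(quad(im,s,lo,hi,z,(100,0,460,235)))
    except Exception as e: print(e)
E
```

```text
13.1 [0.44794788 0.21699442 0.24552823] -9.723202402431955 0.0012640570775559576
((589.202392578125, 193.17843627929688), (21.81844139099121, 26.62647819519043), 80.25479125976562)
((521.2559204101562, 233.11940002441406), (21.647260665893555, 22.2608585357666), 78.33824920654297)
```

View pics/w5.png

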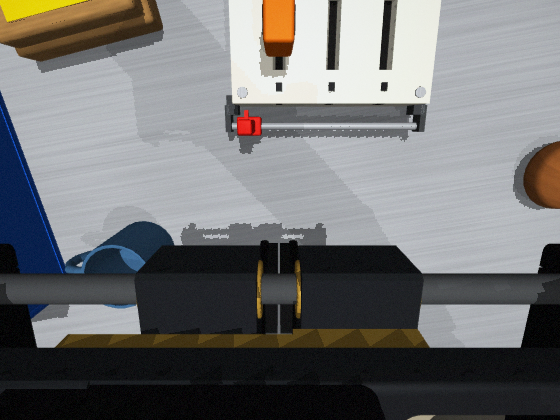

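The gauge stands upright in the left slot at (279,27), and the pointer tab is at (247,126). I'll grip the tab gently and slide it.

Request:
{"fn": "drive_tool", "kwargs": {"moves": [[[0.03,-0.014,0,0,0,0,0.55],[0.037,-0.014,0.02,0,0,0,0.55],[0,0,0.03,0,0,0,0.55],[0,0,0.04,0,0,0,0.55],[0,0,0,0,0,0,0.55],[0,0,0,0,0,0,0.55]]], "squeeze": 5}}

```text
time: 13.75
ee_pos: [0.5193, 0.2331, 0.1553]
eef_rot: [0.996, -0.085, -0.001, 0.0]
ft_force: [-0.2, 0.6, 0.8]
width: 0.0406
grip_force: 0.0
```

```bash
python3 - <<'E'
from h import *
s=r.read_state();a=np.radians(-9.74)
d=np.array(s['ee_pos'][:2])-[.585,.143];print(s['time'],s['ee_pos'],yaw(s),s['width'],'safe frame',d@[np.cos(a),np.sin(a)],d@[-np.sin(a),np.cos(a)])
pic('side','s2',(150,110,310,230),5)
for c in('side','top'):
  im=r.camera(c)
  for p in r.place_of(c,'pointer_tab')[:2]:
    e=at(c,p['at'],.07)[:2]-[.585,.143];print(c,p,e@[np.cos(a),np.sin(a)],e@[-np.sin(a),np.cos(a)])
E
```

```text
13.75 [0.51929475 0.23307836 0.15526918] -9.789265108646314 0.04056173216988722 safe frame -0.07999737718004626 0.077664086493378
side {'at': [199.6, 164.1], 'conf': 0.58} -0.09782261216754133 0.08099240386068769
```

View pics/s2.png

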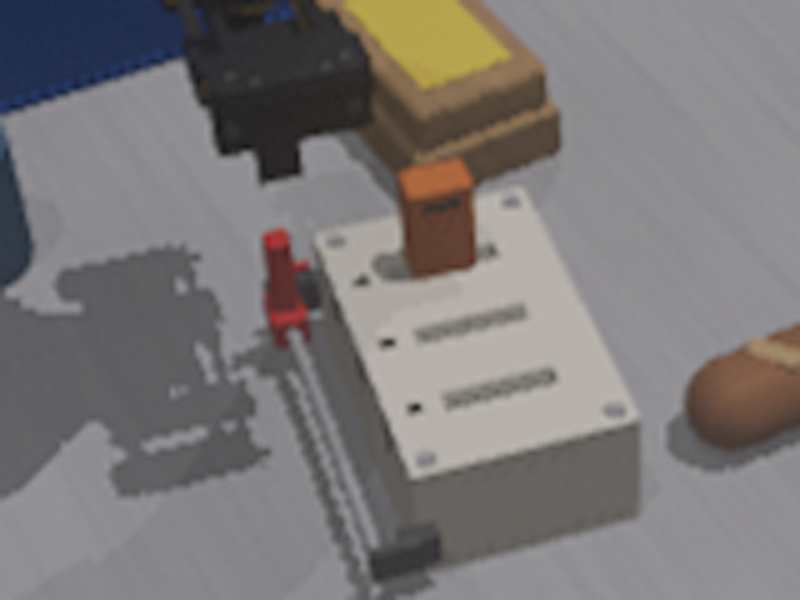

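The side view shows the gauge seated with its shoulder on the block and the red tab at crop (280,262), within the open fingers' span. I'll descend.

Request:
{"fn": "drive_tool", "kwargs": {"moves": [[[-0.001,0.001,0.02,0,0,0,0.55],[0,0,0.03,0,0,0,0.55],[0,0,0.03,0,0,0,0.55],[0,0,0.018,0,0,0,0.55],[0,0,0,0,0,0,0.05],[0,0,0,0,0,0,0.05],[0,0,0,0,0,0,0.05],[0,0,0,0,0,0,0.05],[0,0,0,0,0,0,0.05],[0,0,0,0,0,0,0.05]]], "squeeze": 6}}

```text
time: 15.0
ee_pos: [0.5184, 0.233, 0.0581]
eef_rot: [0.996, -0.085, 0.001, -0.0]
ft_force: [0.3, 0.5, 5.4]
width: 0.0136
grip_force: 6.0
```

```bash
python3 - <<'E'
from h import *
s=r.read_state();a=np.radians(-9.74)
d=np.array(s['ee_pos'][:2])-[.585,.143];print(s['time'],s['ee_pos'],yaw(s),s['width'],s['grip_force'],s['ft_force'],'safe frame',d@[np.cos(a),np.sin(a)],d@[-np.sin(a),np.cos(a)])
E
```

```text
15.0 [0.51842086 0.23304985 0.05809762] -9.746679673214064 0.013645517111547129 6.0000761490664445 [0.34381748 0.54555123 5.38950337] safe frame -0.08085385255840961 0.07748814454104358
```

Request:
{"fn": "drive_tool", "kwargs": {"moves": [[[0,0.008,0,0,0,0,0.05],[0,0.01,0,0,0,0,0.05],[0,0.0095,0,0,0,0,0.05],[0,0,0,0,0,0,0.05],[0,0,0,0,0,0,0.05]]]}}

```text
time: 15.5
ee_pos: [0.5136, 0.2041, 0.0578]
eef_rot: [0.996, -0.086, 0.001, 0.0]
ft_force: [0.1, -1.7, 7.6]
width: 0.0139
grip_force: 6.0
```

```bash
python3 - <<'E'
from h import *
s=r.read_state();a=np.radians(-9.74)
d=np.array(s['ee_pos'][:2])-[.585,.143];print(s['time'],s['ee_pos'],yaw(s),s['width'],s['grip_force'],s['ft_force'],'safe frame',d@[np.cos(a),np.sin(a)],d@[-np.sin(a),np.cos(a)])
E
```

```text
15.5 [0.51358762 0.20407602 0.05775974] -9.818226653848955 0.0139005679674866 6.000232021906413 [ 0.10068784 -1.66834315  7.64368074] safe frame -0.08071569899594831 0.048114280948380925
```

Request:
{"fn": "drive_tool", "kwargs": {"moves": [[[0,-0.0015,0,0,0,0,0.05],[0,0,0,0,0,0,0.05],[0,0,0,0,0,0,0.5],[0,0,0,0,0,0,0.5],[0,0,0,0,0,0,0.5],[0,0,-0.03,0,0,0,0.5],[0,0,-0.05,0,0,0,0.5],[0,0,-0.05,0,0,0,0.5],[-0.04,0,-0.05,0,0,0,0.5],[-0.04,0,0,0,0,0,0.5]]]}}

```text
time: 16.5
ee_pos: [0.4449, 0.2203, 0.2308]
eef_rot: [0.996, -0.086, 0.003, -0.002]
ft_force: [-0.8, -0.1, 0.7]
width: 0.0433
grip_force: 0.0
```

Request:
{"fn": "drive_tool", "kwargs": {"moves": [[[-0.02,0,0,0,0,0,0.5],[0,0,0,0,0,0,0.5],[0,0,0,0,0,0,0.5]]]}}

```text
time: 16.8
ee_pos: [0.4237, 0.2219, 0.2262]
eef_rot: [0.996, -0.085, 0.0, 0.0]
ft_force: [0.6, 0.1, 0.4]
width: 0.0436
grip_force: 0.0
```

```bash
python3 - <<'E'
from h import *
s=r.read_state();a=np.radians(-9.74);print(s['time'],s['ee_pos'],s['ft_force'])
w=r.camera('wrist');t=r.camera('side')
A=cv2.resize(w[0:240,140:460],(400,300));B=cv2.resize(t[110:230,150:310],(400,300))
cv2.imwrite('pics/f.png',np.hstack([A,B])[:,:,::-1])
m=cv2.inRange(cv2.cvtColor(w,cv2.COLOR_RGB2HSV),(0,180,120),(4,255,255));m[240:]=0
c=max(cv2.findContours(m,0,2)[0],key=cv2.contourArea);print(cv2.boundingRect(c))
(cx,cy),_,_=quad(w,s,(0,180,120),(4,255,255),.08,(100,0,460,235))
e=np.array([cx,cy])/1000-[.585,.143];print(e@[np.cos(a),np.sin(a)],e@[-np.sin(a),np.cos(a)])
E
```

```text
16.8 [0.42370525 0.22185226 0.22616748] [0.64985374 0.08174676 0.35382793]
(267, 81, 25, 30)
-0.07983932810572561 0.05031425624343234
```

View pics/f.png

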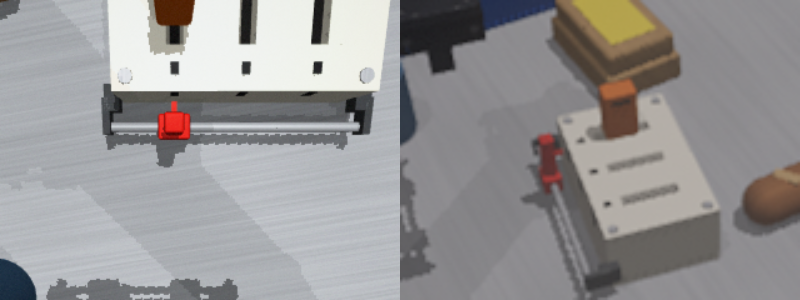

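The pointer at (174,124) lines up with the left slot's mark at (175,67), measured at y = 0.050. The gauge stands seated and the arm is clear.

```bash
python3 -c "
from bench import r
print(r.close_job())"
```

```text
the job is handed in; nothing more can be done
None
```

Job handed in: the left slot is unlocked, the orange gauge stands fully home in it with the red pointer in front, the middle slot jammed (locked), and I did not try the right slot.

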